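Check the lathe's clutch and brake hand levers

TASK

Check the wood lathe's two hand levers by pressing from outside with the backs of your fingers: first press the short clutch lever in towards its grip bar until it comes up against its stop, short of the bar, keep it there a moment and let it spring fully back out; then press the long brake lever in against its stop the same way and finish while still holding it there, so that the gap to the bar can be looked at. Press firmly but without forcing, one lever at a time; touch only the outer side of the levers, never reach round to their inner side or touch the bars, and leave the other things on the bench where they are.

Things in the scene. Friction and masses are not known exactly. Their poses are not given: they have to be found in the camera images.
- clutch_stand: stand of the clutch lever (the short one): cream cast pedestal fixed to the bench, foot 120 x 110 x 14 mm, 165 mm high. Origin: bench level at mid-stand. At yaw 0 its x points away from the robot; yaw within 0.35 rad. In its frame the black grip bar runs along y at x = +35 mm; the aluminium lever is on the bar's -x side, hinged on a vertical pin at x = -15, y = +70 mm, reaching to -y. Both centred 140 mm above the bench.
- clutch_press (a point): point on the outer face of the clutch lever (the short one), 22 mm from its tip, at mid-height, moving with the lever. The lever is a flat aluminium blade 95 mm long from hinge to tip, 22 mm high, 12 mm thick; its grip bar is 26 mm thick and 145 mm long. Its x axis is the way to press (level, square to the lever, towards the bar), z up.
- clutch_lever (a joint): angle of the clutch lever (the short one), rad: 0 = out (at rest), grows when pressed, 0.34 = against its stop. Sprung: at the press point about 2 N starts it moving and 5 N brings it to the stop, then it is solid (10 to 25 N holds it there firmly, over 45 N forces it); springs back when let go. The press point travels about 25 mm; at the stop some 20 mm of air remain between lever tip and bar.
- brake_stand: stand of the brake lever (the long one): cream cast pedestal fixed to the bench, foot 120 x 110 x 14 mm, 165 mm high. Origin: bench level at mid-stand. At yaw 0 its x points away from the robot; yaw within 0.35 rad. In its frame the black grip bar runs along y at x = +35 mm; the aluminium lever is on the bar's -x side, hinged on a vertical pin at x = -15, y = +70 mm, reaching to -y. Both centred 140 mm above the bench.
- brake_press (a point): point on the outer face of the brake lever (the long one), 22 mm from its tip, at mid-height, moving with the lever. The lever is a flat aluminium blade 150 mm long from hinge to tip, 22 mm high, 12 mm thick; its grip bar is 26 mm thick and 200 mm long. Its x axis is the way to press (level, square to the lever, towards the bar), z up.
- brake_lever (a joint): angle of the brake lever (the long one), rad: 0 = out (at rest), grows when pressed, 0.26 = against its stop. Sprung: at the press point about 2 N starts it moving and 5 N brings it to the stop, then it is solid (10 to 25 N holds it there firmly, over 45 N forces it); springs back when let go. The press point travels about 33 mm; at the stop some 20 mm of air remain between lever tip and bar.
- drive_centre: loose steel lathe centre standing upright, 32 mm diameter foot, 85 mm high, origin at the centre of its underside; leave alone
- try_square: loose square lying flat, steel rule 200 x 25 mm along its x (from x = -60 to +140 mm) across a 22 x 100 x 18 mm dark steel head; origin on the bench, 20 mm from the head along the rule; leave alone
- pencil: loose yellow pencil lying along its x axis, 184 mm long, 8 mm thick, origin under its middle; leave alone
- bowl_blank: loose round wooden disc, 116 mm diameter, 55 mm high, origin at the centre of its underside; leave alone
Mind the look-alikes: they are no part of the job. What is shaped like the clutch_stand but red or yellow is not meant.

How it is judged:
By the outcome, as a careful person would: the job done as asked, in the order asked, and still so for the second after the job is handed in, while the arm keeps its last pose, push and grip.
It also fails if it takes over 53 s, if anything falls off the work surface, if the arm or the gripper's body presses on something with over 40 N, if the wrist force passes 120 N, or if a joint passes its speed limit or range.

ROBOT

A 6-joint arm with a two-finger parallel gripper is mounted at the origin on the work surface. World frame = base frame: x ahead of the robot, y to its left, z up, the work surface at z = 0. Lengths are in m, angles in rad, forces in N, time in s.
With the tool pointing down it reaches from about 0.375 to 0.925 m from the base axis. Payload 5.7 kg.
Tool frame: the origin (TCP) lies midway between the tips of the shut fingers; the grasp point (between the pads) lies 19 mm behind it; z points along the fingers, x is the direction in which the jaws open and shut, and the axes are right-handed (so a half turn about z gives the same grasp; the last joint's range is limited). The gripper opens to 88 mm and grips with 3 to 60 N. Pads are 20 mm wide; open, the fingers measure 115 mm over their backs; the gripper's body (75 mm by 178 mm) begins 61 mm behind the grasp point.
Start: joints at [-1.41, 0.359, 1.51, -0, 1.272, -0.115], TCP at [0.163, -0.577, 0.223] pointing down, gripper open.
Joint ranges: [-2.97, 2.97], [-1.01, 2.36], [0.21, 2.38], [-0.96, 4.11], [0.2, 2.71], [-2.98, 2.98]. Speed limits (rad/s): [2.39, 2.39, 3.14, 3.14, 3.14, 3.14].

INTERFACE

Orientations are given as [roll, pitch, yaw] about the fixed x, y, z axes, in that order (R = Rz(yaw) Ry(pitch) Rx(roll)).
In Python, from cell import bot gives the robot as it stands. Calls block until the motion is done:
- bot.goto(position, orientation): joint-space move of the TCP to a pose.
- bot.move_straight(position, attitude=None, velocity=0.15, f_stop=None): straight line of the TCP; attitude=None keeps the orientation; velocity is the mean speed in m/s. With f_stop (N) it stops when the force on the tool has changed by that much, and returns True; else False.
- bot.goto_joints(angles): joint-space move.
- bot.set_gripper(opening): finger opening in m; the grip force is fixed at half the most; returns when the fingers have stopped.
- bot.pause(seconds).
- bot.solve_ik(position, orientation): joint angles nearest the present ones, or None.
- bot.read_state(): the state.
- bot.snapshot(name): name is "scene" or "side" or "wrist"; returns a dict with "color" (480x640x3 uint8, red, green, blue), "range_z" (480x640 float32, m along the optical axis (not along the pixel's ray), 0 where there is no reading), "intrinsics" (3x3 intrinsics, pixels), "distortion" ([k1, k2, p1, p2, k3] as OpenCV has them; the pictures are not rectified), "world_to_cam" (4x4, takes a point from world to camera coordinates); the wrist camera has in their place "T_tool_cam" (4x4, takes a point from camera to tool coordinates, whose origin is the TCP and whose axes are the tool frame's). Camera axes: x right, y down, z forward; pixel columns grow to the right and rows downward; lengths in m; the calibration is good to about 2 mm. A picture is of the moment at which its call begins: read the wrist's pose just before it.
A pose or a line that the arm cannot do raises bot.IKError and nothing moves.
- bot.job_done(): hands the job in, once; it reports no verdict.
Trained networks look in a picture, given as the dict that the camera call returned (one of the last four; its "shot" number tells which), for a name from the list of things; names that differ only in an ending like _2 or _b are one class to them, and where a whole thing is asked for, a point or a joint stands for the part that bears it (a point fixed in the world has none). Each returns a list of dicts, best first, with "score" (0 to 1); they miss things now and then, are a little off and sometimes report something else, mostly with a low value. They report only what shows in the picture. A call takes as long as a camera call. They do not tell look-alikes from the thing itself.
- bot.look_for(picture, label): "xyz" ([x, y, z] in m, in the coordinates of the camera as it stood for that picture, good to about 4 mm: the middle of the surface that is visible of it).
The state is a dict: "time_s": time; "joints": joint angles; "qvel": joint speeds; "joint_efforts": joint torques, N m; "eef_pos": TCP position; "ee_rot": TCP orientation; "contact_force": force on the tool from outside, world axes, zero at the start; "wrist_torque": the same for the moment, N m; "opening": finger opening in m.
Only numpy, scipy, OpenCV 4.12 (cv2) and the standard library are available. Lean on these libraries where they do the work, as an engineer would, in place of code of your own. Each camera call takes 0.05 s, during which the arm holds its last target.

## Working session

There is one attempt and no reset: what is moved stays moved. The work goes in short steps, each a Python script; the robot and the scene stay as the last script left them, time stands still between calls to the robot, and variables do not carry over. Pictures are saved under pics/ and viewed, and the job is handed in when it is done.

```bash
mkdir -p pics; ls; cat > h.py <<'E'
from cell import bot
import numpy as np, cv2
def save(p,n): cv2.imwrite(f'pics/{n}.png',cv2.cvtColor(p['color'],cv2.COLOR_RGB2BGR))
def c2w(p,x):
    T=np.linalg.inv(p['world_to_cam']); return T[:3,:3]@np.array(x)+T[:3,3]
E
python3 - <<'E'
from h import *
s=bot.read_state(); print(s)
for n in('scene','side'):
    p=bot.snapshot(n); save(p,n+'1')
    np.savez(f'pics/{n}1.npz',**{k:np.array(v) for k,v in p.items() if k!='name'})
    for l in('clutch_stand','brake_stand','clutch_press','brake_press','drive_centre','try_square','pencil','bowl_blank'):
        for r in bot.look_for(p,l)[:4]: print(n,l,round(r['score'],2),np.round(c2w(p,r['xyz']),3))
print(bot.read_state()['time_s'])
E
```

```text
pics
{'time_s': 0.0, 'joints': array([-1.41007834e+00,  3.59467720e-01,  1.51137404e+00, -1.53369971e-05,
        1.27246431e+00, -1.15083892e-01]), 'qvel': array([ 0.0007564 , -0.00198728, -0.00091987,  0.00064439,  0.00028555,
        0.00049125]), 'joint_efforts': array([ 9.24438355e-04, -5.15364897e+01, -2.70718485e+01,  6.77037332e-02,
        3.50027683e-02, -1.64579992e-04]), 'eef_pos': array([ 0.16328385, -0.57668489,  0.22185399]), 'ee_rot': array([-3.14141046e+00,  1.70376459e-03, -1.29498977e+00]), 'contact_force': array([-0.18755661, -0.16360337, -0.59933838]), 'wrist_torque': array([ 0.05311253, -0.01179131,  0.04712166]), 'opening': 0.08783799788173804}
scene clutch_stand 0.92 [ 0.832 -0.225  0.06 ]
scene clutch_stand 0.74 [ 0.387 -0.256  0.079]
scene clutch_stand 0.73 [ 0.27  -0.437  0.071]
scene clutch_stand 0.66 [ 0.619 -0.217  0.071]
scene brake_stand 0.83 [0.614 0.218 0.098]
scene clutch_press 0.9 [ 0.332 -0.213  0.145]
scene clutch_press 0.74 [ 0.778 -0.192  0.145]
scene clutch_press 0.68 [ 0.561 -0.188  0.145]
scene clutch_press 0.58 [0.22  0.248 0.143]
scene brake_press 0.91 [0.554 0.221 0.143]
scene drive_centre 0.53 [ 0.628 -0.005  0.032]
scene try_square 0.76 [0.777 0.017 0.009]
scene pencil 0.45 [ 0.385 -0.005  0.003]
scene bowl_blank 0.92 [ 0.524 -0.465  0.054]
side clutch_stand 0.79 [ 0.252 -0.406  0.137]
side clutch_stand 0.74 [0.254 0.234 0.121]
side clutch_stand 0.61 [ 0.813 -0.198  0.085]
side brake_stand 0.71 [0.599 0.248 0.129]
side clutch_press 0.84 [0.218 0.255 0.146]
side clutch_press 0.8 [ 0.779 -0.182  0.143]
side clutch_press 0.75 [ 0.215 -0.395  0.141]
side clutch_press 0.63 [ 0.561 -0.175  0.146]
side brake_press 0.77 [0.552 0.231 0.143]
side brake_press 0.62 [0.617 0.014 0.032]
side drive_centre 0.89 [0.617 0.008 0.033]
side try_square 0.92 [ 0.749 -0.014  0.013]
side pencil 0.88 [0.389 0.011 0.001]
0.9
```

View pics/scene1.png

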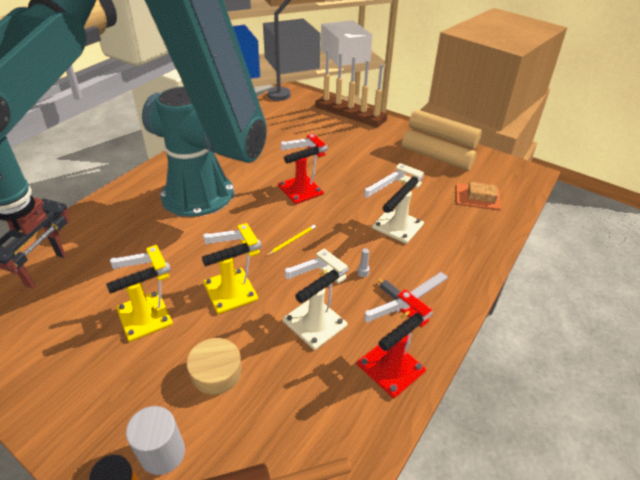

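View pics/side1.png

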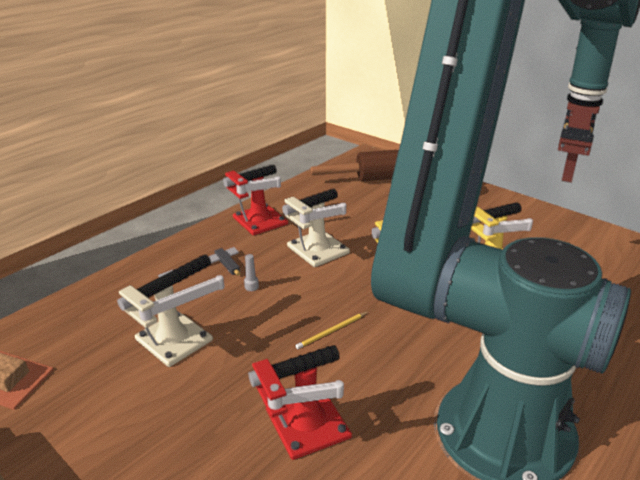

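The cream clutch stand is at scene pixel (316,300) and the cream brake stand at (400,205). The red and yellow stands are decoys. Next I'll fit the lever geometry from depth.

```bash
cat > top.py <<'E'
import numpy as np, cv2
from scipy.optimize import least_squares
def cloud(f):
    p=np.load(f); d=p['range_z']; v,u=np.nonzero(d>0)
    n=cv2.undistortPoints(np.stack([u,v],1).astype(float)[:,None],p['intrinsics'],p['distortion'])[:,0]
    z=d[v,u]; P=np.c_[n*z[:,None],z]; T=np.linalg.inv(p['world_to_cam'])
    return P@T[:3,:3].T+T[:3,3], p['color'][v,u].astype(int)
if __name__=='__main__':
  for i,(nm,c) in enumerate({'clutch':(.61,-.21),'brake':(.605,.225)}.items()):
    tiles=[]
    for cam in('scene','side'):
        X,C=cloud(f'pics/{cam}1.npz')
        m=(X[:,2]>.12)&(X[:,2]<.2)&(abs(X[:,0]-c[0])<.14)&(abs(X[:,1]-c[1])<.14)
        img=np.full((400,400,3),60,np.uint8)
        for x,col in zip(X[m],C[m]):
            a=int(200-(x[1]-c[1])*1400); b=int(200-(x[0]-c[0])*1400)
            cv2.circle(img,(a,b),2,tuple(int(t) for t in col[::-1]),-1)
        for k in range(-140,141,20):
            q=int(200+k*1.4); cv2.line(img,(q,0),(q,5 if k else 399),(0,255,0),1); cv2.line(img,(0,q),(5 if k else 399,q),(0,255,0),1)
        tiles.append(img)
    cv2.imwrite(f'pics/top_{nm}.png',np.hstack(tiles))
E
python3 top.py
```

```text
(no output)
```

View pics/top_clutch.png

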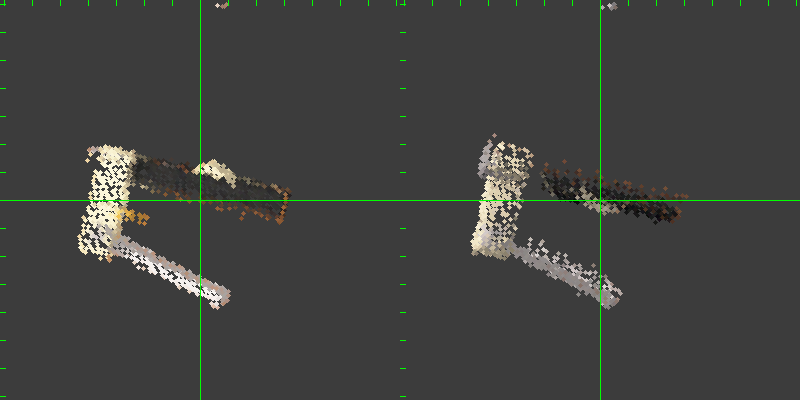

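View pics/top_brake.png

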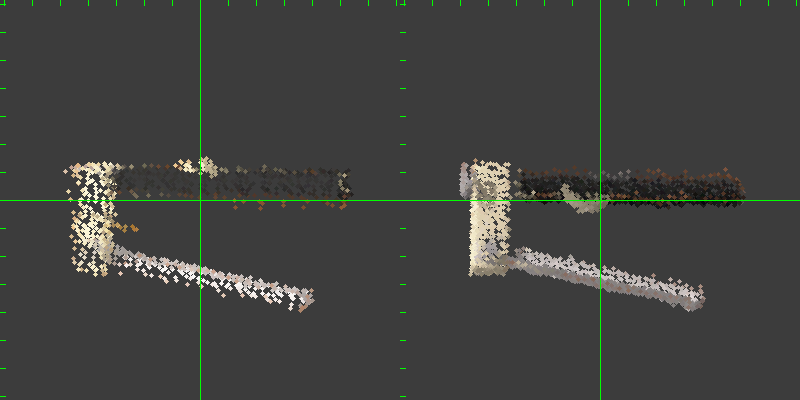

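Up in these top views is +x and left is +y. The grey blades are clear: the clutch tip is near (0.54,-0.23) and the brake tip near (0.535,0.148). I'll fit their axes next.

```bash
cat > fit.py <<'E'
from top import *
R={}
for nm,c,L,tip0,hin0 in [('clutch',(.61,-.21),.095,(.538,-.225),(.582,-.15)),('brake',(.605,.225),.15,(.533,.15),(.572,.29))]:
    tip0=np.array(tip0);hin0=np.array(hin0)
    for cam in('scene','side'):
        X,C=cloud(f'pics/{cam}1.npz')
        d0=(tip0-hin0)/np.linalg.norm(tip0-hin0); n0=np.array([-d0[1],d0[0]])
        q=X[:,:2]-hin0; s=q@d0;t=q@n0
        m=(X[:,2]>.125)&(X[:,2]<.16)&(s>.0)&(s<np.linalg.norm(tip0-hin0)+.03)&(abs(t)<.02)&(abs(C[:,0]-C[:,2])<45)&(C.max(1)>70)
        for lab,mm in(('all',m),('top',m&(X[:,2]>.148)),('side',m&(X[:,2]<.146)&(X[:,2]>.132))):
            P=X[mm]
            if len(P)<15: continue
            vx,vy,x0,y0=cv2.fitLine(P[:,:2].astype(np.float32),cv2.DIST_HUBER,0,.001,.001)[:,0]
            d=np.array([vx,vy]); d*=np.sign(d@d0); n=np.array([-d[1],d[0]])*1.0
            if n[0]<0:n=-n
            s=(P[:,:2]-[x0,y0])@d; t=(P[:,:2]-[x0,y0])@n
            tip=np.array([x0,y0])+d*np.percentile(s,98)
            print(nm,cam,lab,len(P),'n',np.round(n,3),'ang',round(np.arctan2(n[1],n[0]),3),'tip',np.round(tip,4),'t5/50/95',np.round(np.percentile(t,[3,50,97]),4),'z',np.round(np.percentile(P[:,2],[2,98]),3))
        # bar
        b=(C.max(1)<75)&(X[:,2]>.12)&(X[:,2]<.165)&(abs(X[:,0]-c[0])<.04)&(abs(X[:,1]-c[1])<.12)
        v=cv2.fitLine(X[b][:,:2].astype(np.float32),cv2.DIST_HUBER,0,.001,.001)[:,0]
        print(nm,cam,'bar',b.sum(),'yaw',round(np.arctan(-v[0]/v[1]),3),np.round(v[2:],3))
E
python3 fit.py
```

```text
clutch scene all 342 n [ 0.882 -0.47 ] ang -0.49 tip [ 0.541  -0.2287] t5/50/95 [-0.0089 -0.      0.0034] z [0.13  0.153]
clutch scene top 151 n [ 0.888 -0.46 ] ang -0.478 tip [ 0.5389 -0.2271] t5/50/95 [-0.0063 -0.0001  0.0061] z [0.148 0.154]
clutch scene side 152 n [ 0.89  -0.455] ang -0.473 tip [ 0.5422 -0.2301] t5/50/95 [-0.0031 -0.      0.0023] z [0.133 0.146]
clutch scene bar 455 yaw -0.247 [ 0.617 -0.239]
clutch side all 368 n [ 0.883 -0.469] ang -0.488 tip [ 0.5374 -0.2208] t5/50/95 [-0.0044 -0.0004  0.0103] z [0.129 0.152]
clutch side top 107 n [ 0.897 -0.442] ang -0.458 tip [ 0.5408 -0.2229] t5/50/95 [-0.0076 -0.0004  0.0087] z [0.148 0.154]
clutch side side 185 n [ 0.886 -0.463] ang -0.482 tip [ 0.5369 -0.22  ] t5/50/95 [-0.0034 -0.0001  0.0039] z [0.132 0.146]
clutch side bar 329 yaw -0.267 [ 0.61  -0.217]
brake scene all 300 n [ 0.976 -0.216] ang -0.218 tip [0.5359 0.1473] t5/50/95 [-0.0083  0.0004  0.0038] z [0.13  0.154]
brake scene top 131 n [ 0.977 -0.215] ang -0.216 tip [0.5335 0.1479] t5/50/95 [-0.0066  0.0002  0.0057] z [0.148 0.155]
brake scene side 132 n [ 0.973 -0.232] ang -0.234 tip [0.5361 0.1469] t5/50/95 [-0.0034  0.0001  0.0027] z [0.133 0.146]
brake scene bar 321 yaw -0.027 [0.619 0.175]
brake side all 974 n [ 0.975 -0.221] ang -0.223 tip [0.5312 0.1565] t5/50/95 [-0.0038 -0.0003  0.0092] z [0.129 0.152]
brake side top 332 n [ 0.977 -0.214] ang -0.215 tip [0.5348 0.1551] t5/50/95 [-0.0064  0.      0.0072] z [0.148 0.154]
brake side side 454 n [ 0.976 -0.217] ang -0.218 tip [0.5306 0.1568] t5/50/95 [-0.0029 -0.      0.0029] z [0.132 0.146]
brake side bar 923 yaw -0.03 [0.609 0.219]
```

```bash
cat >> h.py <<'E'
G={'clutch':dict(tip=np.array([.540,-.225]),a=-.475,L=.095,stop=.34),'brake':dict(tip=np.array([.534,.152]),a=-.22,L=.15,stop=.26)}
def vec(a): return np.array([np.cos(a),np.sin(a)])
def press_pt(g,th):  # outer-face press point at lever angle th
    n0=vec(g['a']); d0=np.array([n0[1],-n0[0]]); h=g['tip']-g['L']*d0
    a=g['a']+th; n=vec(a); d=np.array([n[1],-n[0]])
    return h+(g['L']-.022)*d-.006*n, n, a
ZT=.122
def tcp(g,th,gap,z=ZT,back=.0135):
    p,n,a=press_pt(g,th); q=p-n*(back+gap)
    return [q[0],q[1],z],[np.pi,0,a]
def st():
    s=bot.read_state(); print('t',round(s['time_s'],2),'pos',np.round(s['eef_pos'],4),'rot',np.round(s['ee_rot'],3),'F',np.round(s['contact_force'],1),'op',round(s['opening'],4)); return s
E
python3 - <<'E'
from h import *
for k,g in G.items():
    print(k,press_pt(g,0),press_pt(g,g['stop']))
    for f in (0,np.pi,-np.pi):
        p,o=tcp(g,0,.03,.25); o[2]+=f; print(bot.solve_ik(p,o))
bot.set_gripper(0.0)
p,o=tcp(G['clutch'],0,.035,.26)
bot.goto(p,o); s=st()
w=bot.snapshot('wrist'); save(w,'w1')
from scipy.spatial.transform import Rotation as Ro
R=Ro.from_euler('xyz',s['ee_rot']).as_matrix(); T=w['T_tool_cam']
M=np.eye(4);M[:3,:3]=R;M[:3,3]=s['eef_pos'];M=M@T
np.savez('pics/w1.npz',world_to_cam=np.linalg.inv(M),**{k:np.array(w[k]) for k in('color','range_z','intrinsics','distortion')})
for r in bot.look_for(w,'clutch_press')[:2]: print(r['score'],(M@np.r_[r['xyz'],1])[:3])
st()
E
```

```text
clutch (array([ 0.54472569, -0.20269153]), array([ 0.88929272, -0.45733845]), -0.475) (array([ 0.56767665, -0.21204545]), array([ 0.99090133, -0.13459031]), -0.13499999999999995)
[-4.75052661e-01  2.44836756e-01  1.60692659e+00 -4.44089210e-16
  1.28982931e+00 -5.26611168e-05]
None
None
brake (array([0.53294567, 0.17477912]), array([ 0.97589745, -0.21822962]), -0.22) (array([0.56585788, 0.17024707]), array([0.99920011, 0.03998933]), 0.04000000000000001)
[ 2.27493610e-01  2.23927222e-01  1.63555185e+00 -4.44089210e-16
  1.28211358e+00  4.47493610e-01]
[ 0.22749361  0.22392722  1.63555185  0.          1.28211358 -2.69409904]
[ 0.22749361  0.22392722  1.63555185  0.          1.28211358 -2.69409904]
t 4.13 pos [ 0.5014 -0.1814  0.2599] rot [ 3.141 -0.    -0.476] F [ 0.5 -0.7  0.1] op 0.0006
0.97 [ 0.56154082 -0.18060496  0.14875466]
0.86 [ 0.3442582  -0.21056354  0.148058  ]
t 4.23 pos [ 0.5014 -0.1814  0.2599] rot [ 3.141  0.    -0.477] F [-0.2  0.   0.2] op 0.0003
```

View pics/w1.png

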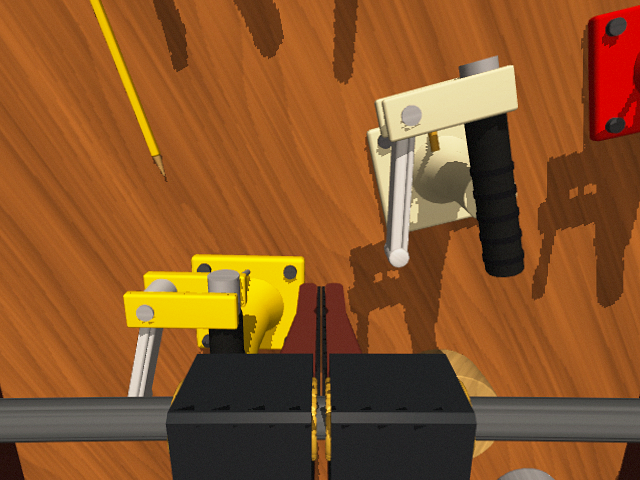

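The wrist view shows the clutch blade from its hinge (411,117) to its tip (398,258), with a clear gap beside the closed fingers. I'll cross-check the blade fit in the wrist cloud.

```bash
python3 - <<'E'
from top import *
X,C=cloud('pics/w1.npz')
for lo,hi,nm in((.148,.156,'top'),(.13,.146,'side')):
    m=(X[:,2]>lo)&(X[:,2]<hi)&(X[:,0]>.525)&(X[:,0]<.575)&(X[:,1]<-.162)&(X[:,1]>-.25)&(abs(C[:,0]-C[:,2])<45)&(C.max(1)>70)
    P=X[m]; vx,vy,x0,y0=cv2.fitLine(P[:,:2].astype(np.float32),cv2.DIST_HUBER,0,.001,.001)[:,0]
    d=np.array([vx,vy]); d*=-np.sign(d[1]); n=np.array([-d[1],d[0]])
    s=(P[:,:2]-[x0,y0])@d;t=(P[:,:2]-[x0,y0])@n
    print(nm,m.sum(),np.arctan2(n[1],n[0]),'tip',np.array([x0,y0])+d*np.percentile(s,98.5),np.percentile(t,[3,50,97]))
# other things near descent column
m=(X[:,2]>.1)&(X[:,2]<.2)&(abs(X[:,0]-.5)<.07)&(abs(X[:,1]+.18)<.05); P=X[m]
print(m.sum()); 
for a,b in((.43,.47),(.47,.52),(.52,.57)): 
    q=P[(P[:,0]>a)&(P[:,0]<b)]; print(a,len(q), q.min(0) if len(q) else '', q.max(0) if len(q) else '')
m=(X[:,2]>.12)&(X[:,2]<.18)&(X[:,0]<.49)&(X[:,0]>.3)&(C[:,0]<80); print('ybar',m.sum(),np.percentile(X[m],[2,98],axis=0))
E
```

```text
top 1841 -0.48116383 tip [ 0.53955427 -0.22509299] [-5.52704653e-03 -8.79004633e-05  5.72598290e-03]
side 304 -0.47926086 tip [ 0.5367093 -0.2184203] [-1.12694053e-03 -6.55596997e-06  2.20256910e-04]
2345
0.43 49 [ 0.43008748 -0.18940735  0.13359714] [ 0.43263668 -0.18354332  0.14779125]
0.47 0  
0.52 2296 [ 0.53464936 -0.22764541  0.11853948] [ 0.5699953  -0.13800809  0.16160354]
ybar 1430 [[ 0.31609945 -0.24112969  0.13161541]
 [ 0.42363649 -0.1944025   0.15269415]]
```

```bash
python3 - <<'E'
from h import *
G['clutch']['a']=-.479
g=G['clutch']
p,o=tcp(g,0,.025); bot.move_straight(p,o,velocity=.12); st()
p,o=tcp(g,0,-.006); r=bot.move_straight(p,o,velocity=.03,f_stop=1.8); print('contact',r); s=st()
q,_=tcp(g,0,0); n=vec(g['a']); off=(s['eef_pos'][:2]-np.array(q[:2]))@n; print('off mm along n',off*1e3)
E
```

```text
t 5.53 pos [ 0.5112 -0.1852  0.1227] rot [ 3.142e+00 -1.000e-03 -4.790e-01] F [ 0.1 -0.2  0.2] op 0.0004
contact True
t 6.44 pos [ 0.5357 -0.1981  0.1214] rot [ 3.142e+00  3.000e-03 -4.790e-01] F [-1.   0.4  1.9] op 0.0006
off mm along n 3.2986119715528277
```

```bash
python3 - <<'E'
from h import *
G['clutch']['a']=-.479
g=G['clutch']
for th in(.1,.2,.28):
    p,o=tcp(g,th,-.002); r=bot.move_straight(p,o,velocity=.04,f_stop=12); print(th,r); s=st()
    if r: break
p,o=tcp(g,.34,-.014); r=bot.move_straight(p,o,velocity=.02,f_stop=11); print('stop',r); st()
s=st(); q,_=tcp(g,.34,0); print('vs stop mm',(s['eef_pos'][:2]-np.array(q[:2]))@vec(g['a']+.34)*1e3)
p=bot.snapshot('scene'); save(p,'s2'); p=bot.snapshot('side'); save(p,'d2')
E
```

```text
0.1 False
t 6.75 pos [ 0.5397 -0.2015  0.1215] rot [-3.141e+00  2.000e-03 -3.810e-01] F [-2.2  2.1 -0.3] op 0.0004
0.2 False
t 7.09 pos [ 0.546  -0.2056  0.1216] rot [-3.141e+00  2.000e-03 -2.820e-01] F [-2.3  1.1 -1.1] op 0.0004
0.28 False
t 7.39 pos [ 0.5515 -0.2085  0.1217] rot [-3.141e+00  1.000e-03 -2.020e-01] F [-4.2  0.7 -1. ] op 0.0004
stop True
t 7.93 pos [ 0.5573 -0.2104  0.121 ] rot [ 3.141  0.009 -0.163] F [-5.1  0.4  4.7] op 0.0003
t 7.93 pos [ 0.5573 -0.2104  0.121 ] rot [ 3.141  0.009 -0.163] F [-5.1  0.4  4.7] op 0.0003
vs stop mm 2.888335212901515
```

View pics/s2.png

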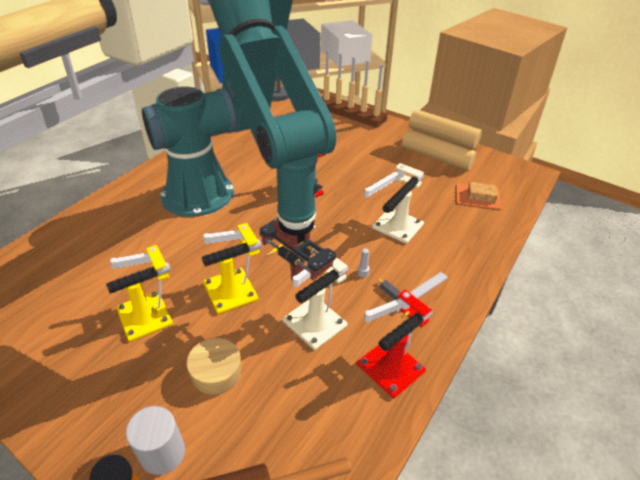

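View pics/d2.png

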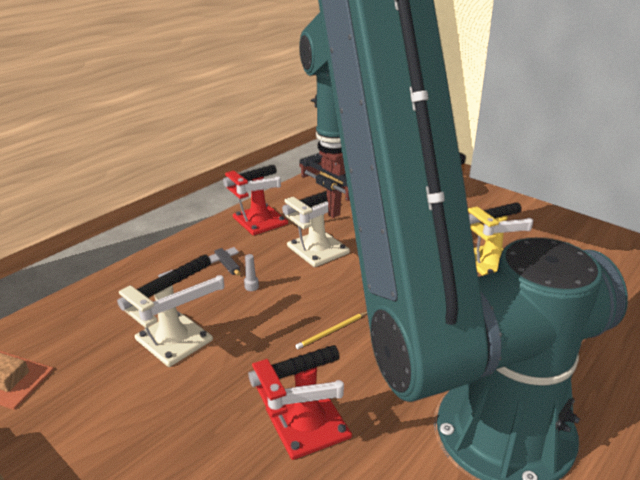

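```bash
python3 - <<'E'
from h import *
G['clutch']['a']=-.479
g=G['clutch']
bot.pause(.15); s=st()
_,o=tcp(g,.34,0); n=vec(g['a']+.34)
for gap in np.arange(-.0035,-.012,-.001):
    p,_=tcp(g,.34,gap); bot.move_straight(p,o,velocity=.02,f_stop=12); bot.pause(.05); s=st()
    f=-s['contact_force'][:2]@n; print(round(gap*1e3,1),'fn',round(f,1),'adv',round((s['eef_pos'][:2]-np.array(tcp(g,.34,0)[0][:2]))@n*1e3,2))
    if f>13: break
E
```

```text
t 8.18 pos [ 0.5568 -0.2102  0.1208] rot [ 3.142  0.01  -0.163] F [-4.6  1.   4. ] op 0.0006
t 8.53 pos [ 0.5576 -0.2106  0.1219] rot [-3.141  0.    -0.139] F [-4.6  1.4  0.5] op 0.0004
-3.5 fn 4.8 adv 3.3
t 8.83 pos [ 0.5587 -0.2108  0.1219] rot [-3.141  0.    -0.139] F [-5.1  0.4  0.7] op 0.0002
-4.5 fn 5.1 adv 4.38
t 9.13 pos [ 0.5588 -0.2109  0.1218] rot [-3.141e+00  2.000e-03 -1.390e-01] F [-6.2  0.2  1.9] op 0.0005
-5.5 fn 6.2 adv 4.51
t 9.43 pos [ 0.5589 -0.2109  0.1218] rot [-3.141  0.004 -0.139] F [-10.4   0.1   3.6] op 0.0001
-6.5 fn 10.4 adv 4.61
t 9.73 pos [ 0.559  -0.2109  0.1218] rot [-3.141  0.005 -0.139] F [-12.2   0.4   5.4] op 0.0004
-7.5 fn 12.1 adv 4.72
t 10.03 pos [ 0.5591 -0.2109  0.1217] rot [-3.141  0.007 -0.139] F [-14.   -0.1   7.2] op 0.0007
-8.5 fn 13.9 adv 4.8
```

Against the stop with about 14 N and a sharp stiffness rise. I'll hold, release, and check that it springs back.

```bash
python3 - <<'E'
from h import *
G['clutch']['a']=-.479
g=G['clutch']
bot.pause(1.0); st()
p,o=tcp(g,.2,.004); bot.move_straight(p,o,velocity=.05)
p,o=tcp(g,0,.035); bot.move_straight(p,o,velocity=.06); st()
bot.move_straight([p[0],p[1],.26],o,velocity=.2); s=st()
w=bot.snapshot('wrist'); save(w,'w2')
from scipy.spatial.transform import Rotation as Ro
R=Ro.from_euler('xyz',s['ee_rot']).as_matrix(); T=w['T_tool_cam']
M=np.eye(4);M[:3,:3]=R;M[:3,3]=s['eef_pos'];M=M@T
np.savez('pics/w2.npz',world_to_cam=np.linalg.inv(M),**{k:np.array(w[k]) for k in('color','range_z','intrinsics','distortion')})
from top import cloud
X,C=cloud('pics/w2.npz')
m=(X[:,2]>.148)&(X[:,2]<.156)&(X[:,0]>.525)&(X[:,0]<.585)&(X[:,1]<-.162)&(X[:,1]>-.25)&(abs(C[:,0]-C[:,2])<45)&(C.max(1)>70)
v=cv2.fitLine(X[m][:,:2].astype(np.float32),cv2.DIST_HUBER,0,.001,.001)[:,0]
print(m.sum(),'n ang',np.arctan(-v[0]/v[1]), X[m][:,1].min())
# go to brake hover
g=G['brake']; p,o=tcp(g,0,.035,.26); bot.goto(p,o); s=st()
w=bot.snapshot('wrist'); save(w,'w3')
R=Ro.from_euler('xyz',s['ee_rot']).as_matrix()
M=np.eye(4);M[:3,:3]=R;M[:3,3]=s['eef_pos'];M=M@T
np.savez('pics/w3.npz',world_to_cam=np.linalg.inv(M),**{k:np.array(w[k]) for k in('color','range_z','intrinsics','distortion')})
X,C=cloud('pics/w3.npz')
m=(X[:,2]>.148)&(X[:,2]<.156)&(X[:,0]>.52)&(X[:,0]<.575)&(X[:,1]<.26)&(X[:,1]>.12)&(abs(C[:,0]-C[:,2])<45)&(C.max(1)>70)
P=X[m]; v=cv2.fitLine(P[:,:2].astype(np.float32),cv2.DIST_HUBER,0,.001,.001)[:,0]
d=v[:2]*-np.sign(v[1]); sd=(P[:,:2]-v[2:])@d
print('brake',m.sum(),'ang',np.arctan(-v[0]/v[1]),'tip',v[2:]+d*np.percentile(sd,99))
E
```

```text
t 11.03 pos [ 0.5591 -0.2109  0.1217] rot [-3.141  0.007 -0.139] F [-13.6   0.4   6.7] op 0.0005
t 12.56 pos [ 0.5026 -0.1809  0.1223] rot [ 3.141e+00 -1.000e-03 -4.790e-01] F [ 0.2 -0.2 -1.1] op 0.0005
t 13.4 pos [ 0.5012 -0.1801  0.259 ] rot [ 3.142e+00  2.000e-03 -4.790e-01] F [-1.1 -0.  -0.3] op 0.0003
1876 n ang -0.48792595 -0.22787021329528245
t 14.82 pos [0.4859 0.1845 0.2598] rot [ 3.141 -0.    -0.221] F [-0.2 -0.4  0.4] op 0.0003
brake 3140 ang -0.23050602 tip [0.53329347 0.15253334]
```

View pics/w3.png

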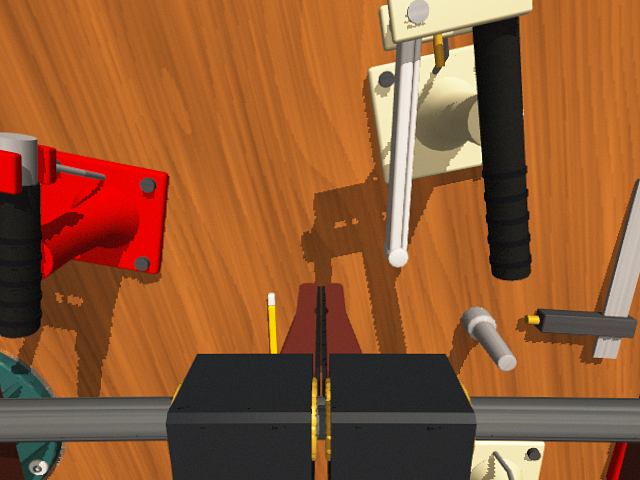

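View pics/w2.png

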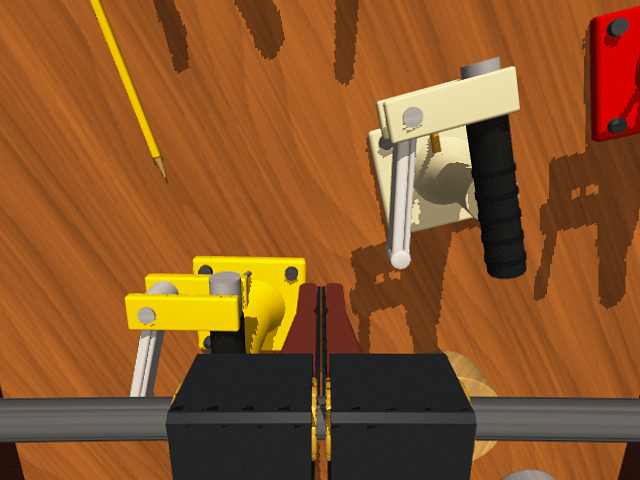

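The clutch is back at rest: its tip is at (400,260) and its angle -0.488, against -0.48 before the press. The brake blade tip is at (398,258) in the wrist view, which matches the model. Now the brake.

```bash
python3 - <<'E'
from h import *
g=G['brake']; g['a']=-.225; g['tip']=np.array([.5335,.1525])
p,o=tcp(g,0,.025); bot.move_straight(p,o,velocity=.12); st()
p,o=tcp(g,0,-.008); r=bot.move_straight(p,o,velocity=.03,f_stop=1.8); print('contact',r); st()
for th in(.08,.15,.2):
    p,o=tcp(g,th,-.003); r=bot.move_straight(p,o,velocity=.04,f_stop=12); print(th,r); s=st()
    if r: break
_,o=tcp(g,.26,0); n=vec(g['a']+.26)
for gap in np.arange(.003,-.016,-.001):
    p,_=tcp(g,.26,gap); bot.move_straight(p,o,velocity=.03,f_stop=12); bot.pause(.05); s=bot.read_state()
    f=-s['contact_force'][:2]@n; print(round(gap*1e3,1),'fn',round(f,1),'adv',round((s['eef_pos'][:2]-np.array(tcp(g,.26,0)[0][:2]))@n*1e3,2))
    if f>13.5: break
bot.pause(.5); st()
for k in('scene','side','wrist'): save(bot.snapshot(k),'e_'+k)
E
```

```text
t 16.17 pos [0.4956 0.184  0.1227] rot [-3.141e+00 -1.000e-03 -2.250e-01] F [0.2 0.4 0.2] op 0.0003
contact True
t 17.1 pos [0.5238 0.1771 0.1215] rot [ 3.141e+00  2.000e-03 -2.250e-01] F [-1.8  1.   1.7] op 0.0005
0.08 False
t 17.48 pos [0.5311 0.1744 0.1215] rot [ 3.141e+00  2.000e-03 -1.460e-01] F [-3.   0.2 -0.9] op 0.0008
0.15 False
t 17.85 pos [0.54   0.1722 0.1216] rot [ 3.141e+00  2.000e-03 -7.700e-02] F [-3.2  0.  -1.2] op 0.0005
0.2 False
t 18.16 pos [0.5465 0.171  0.1217] rot [ 3.141e+00  1.000e-03 -2.700e-02] F [-4.1 -0.2 -0.9] op 0.0004
3.0 fn 3.7 adv -3.51
2.0 fn 4.1 adv -2.13
1.0 fn 4.0 adv -1.02
0.0 fn 5.0 adv -0.02
-1.0 fn 5.1 adv 1.01
-2.0 fn 4.9 adv 1.96
-3.0 fn 4.8 adv 2.91
-4.0 fn 5.6 adv 3.83
-5.0 fn 6.1 adv 4.55
-6.0 fn 7.9 adv 4.68
-7.0 fn 9.6 adv 4.8
-8.0 fn 12.0 adv 4.95
-9.0 fn 13.9 adv 5.07
t 22.56 pos [0.5571 0.17   0.1218] rot [3.141 0.007 0.035] F [-13.7  -2.7   6. ] op 0.0005
```

View pics/e_wrist.png

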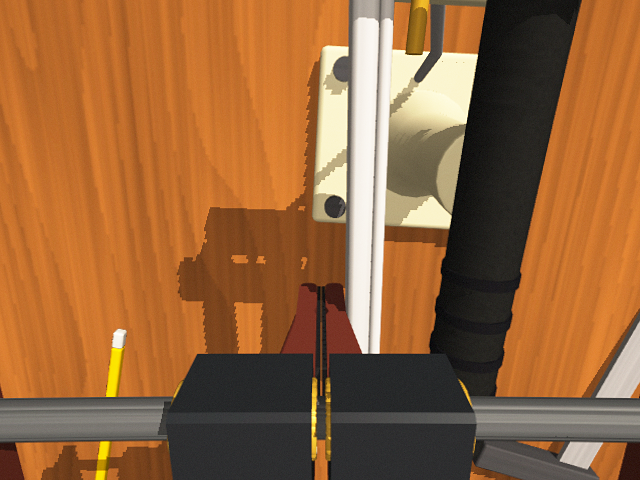

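View pics/e_scene.png

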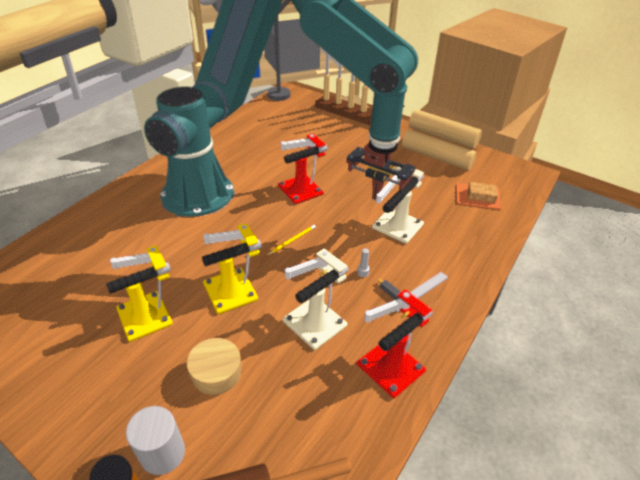

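The finger's back is on the blade's outer face at (345,320), with a clear gap to the bar. The clutch lever is out and nothing else has moved. Stiffness jumped at the stop and the hold is steady at about 14 N, so I'm handing in.

```bash
python3 - <<'E'
from h import *
st(); bot.job_done(); st()
E
```

```text
t 22.71 pos [0.5571 0.17   0.1218] rot [3.141 0.007 0.035] F [-14.   -2.9   6.4] op 0.0006
the job is handed in; nothing more can be done
the job is handed in; nothing more can be done
```

Both levers were checked in the order asked, and the job was handed in at 22.7 s, with the brake lever still held against its stop.

- **Clutch lever:** I pressed the outer face of the cream short lever with the back of the closed fingers. It came up solid against its stop, and I held it at about 14 N for 1 s before letting go. The wrist camera then showed it fully back out, at -0.488 rad compared with -0.48 rad before.
- **Brake lever:** I pressed it the same way. The push stayed near 5 N along the travel, then rose sharply at the stop. It is held steadily at about 14 N along the press direction, plus about 6 N of vertical force on the tool. The gap to the bar is visible in the wrist picture.
- **Rest of the bench:** In the last scene picture the clutch lever is out and the other things on the bench look unmoved.
- **A mismatch:** Both stops came about 4.5 mm further in than I had worked out. At first contact the fingers were already about 3 mm further in than expected on the clutch, so part of this is probably their backs being thinner than I assumed. I took the rise in stiffness as the stop.
- **Not checked:** I did not measure the lever angles at the stops with a camera.

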